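# Find the hidden catch of the spares box by touch and press it

### The job

One of the four identical flush pads on top of the teal spares box is the box's child-proof catch; the other three are dummies that do not move. Feel the pads gently with the fingertips to find the one that gives, press that one down until the white flap is released and springs up by itself, then take the hand away and leave the flap standing open. Lift nothing, and leave the two cups, the teaspoon and the blue clip where they are.

Things in the scene. Friction and masses are not known exactly. Their poses are not given: they have to be found in the camera images.
- box: Teal plastic box fixed to the white shelf, 200 (x) x 280 (y) x 60 mm high. Origin: centre of its underside; z up, x from the pad row (near the robot) towards the flap's hinge. On its flat top: a row of four pads along the robot-side edge, the white flap behind it.
- pad_row (a point): Middle of the row of four identical pale 50 x 50 mm pads, at pad-top height, 2 mm under the box's top face; x = -58, z = 58 mm in the box's frame, axes as the box's. Pad centres: y = -96, -32, +32, +96 mm from here, in 53 x 53 mm wells. One pad, different each time and alike in looks, is the sprung catch; three are rigid.
- catch (a joint): How far the catch pad is pressed down, in m: 0 at rest, 0.006 at its stop. It is sprung: it starts to move at about 1.6 N, is fully down at about 5 N and comes back when let go. The flap is released at about 0.004; hold the pad down for about half a second so that the flap gets away.
- flap (a joint): Angle of the white flap (109 x 258 x 4 mm, flush with the box's top when shut), in rad: about 0 shut and latched, 1.3 fully open. Hinged along the box's far (+x) edge; once the catch is pressed a spring swings its near edge up, to fully open in about one second, and keeps it open.
- flap_edge (a point): Middle of the flap's free edge, at the top face; when shut it is at x = -18 mm, y = 0, z = 60 mm in the box's frame, and it rises as the flap opens.
- yellow_cup: Loose yellow sippy cup with orange lid and white flip-top spout, 74 mm across, 114 mm tall, standing at one end of the box. Origin: centre of its underside, z up. Not to be disturbed.
- green_cup: Loose green cup with dark green screw-top lid, 74 mm across, 96 mm tall, standing at the other end of the box. Origin: centre of its underside, z up. Not to be disturbed.
- teaspoon: Loose stainless steel teaspoon, 140 mm long, lying on the shelf between the box and the robot. Its x axis runs along it towards the bowl. Not to be disturbed.
- clip: Loose blue spring clip pinching two cream silicone valves, about 65 x 26 x 18 mm, lying on the shelf behind the box. Origin: on its underside near the middle. Not to be disturbed.

How it is judged:
On the way:
1. the catch pad is pressed down (value of joint catch above 0.003 m).
At the end, for the whole second after the job is handed in: The flap stands open by more than 1.1 rad (63 degrees), the catch pad has come back up (less than 1.5 mm down), and the cups, the spoon and the clip are within 20 mm of where they began, the cups upright (value of joint flap above 1.1 rad and value of joint catch below 0.0015 m and distance of each of yellow_cup, green_cup, teaspoon, clip from where it was at the start of the episode below 0.02 m and angle between each of yellow_cup, green_cup's own z axis and vertical below 0.2 rad); the robot touches nothing.
It fails at once if the fingers press on something with more than 50 N (not gentle) (contact force between the fingers and anything else above 50 N).
It fails at once if a cup, the spoon or the clip is lifted, knocked or moved by more than 20 mm (distance of any of yellow_cup, green_cup, teaspoon, clip from where it was at the start of the episode above 0.02 m).
It also fails if it takes over 45 s, if anything falls off the work surface, if the arm or the gripper's body presses on something with over 40 N, if the wrist force passes 120 N, or if a joint passes its speed limit or range.

### The arm

A 7-joint arm with a two-finger parallel gripper is mounted at the origin on the work surface. World frame = base frame: x ahead of the robot, y to its left, z up, the work surface at z = 0. Lengths are in m, angles in rad, forces in N, time in s.
With the tool pointing down it reaches from about 0.4 to 0.85 m from the base axis. Payload 10.4 kg.
Tool frame: the origin (TCP) lies midway between the tips of the shut fingers; the grasp point (between the pads) lies 19 mm behind it; z points along the fingers, y is the line along which they close (so a half turn about z gives the same grasp; the last joint's range is limited). The gripper opens to 87 mm and grips with 3 to 60 N. Pads are 19 mm wide; open, the fingers measure 117 mm over their backs; the gripper's body (75 mm by 190 mm) begins 51 mm behind the grasp point.
Start: joints at [1.298, 0.332, -0.065, 1.46, 0.022, 1.35, -0.088], TCP at [0.155, -0.606, 0.223] pointing down, gripper open.
Joint ranges: [-2.6, 2.6], [-0.5, 2.12], [-1.47, 1.34], [0.16, 2.42], [-1.27, 4.41], [0.06, 2.06], [-2.6, 2.6]. Speed limits (rad/s): [2.22, 2.22, 2.79, 2.79, 3.14, 3.14, 3.14].

### API

Orientations are given as a unit quaternion [x, y, z, w].
In Python, from bench import r gives the robot as it stands.
- The arm moves only by the tool arm_command, never from a script. Its arguments are lists of equal length, an entry for each row: "xyz": the shift along the world's x, y, z in m, a list of three; "rot": the turn, a rotation vector about the world's x, y, z in rad, a list of three. In form: {"xyz": [[tx, ty, tz], ...], "rot": [[ax, ay, az], ...]}. A call has 1 to 20 rows; each row is the pose to reach, as a shift and turn from the pose commanded when the call began; what a row does not reach only later rows make up. A row lasts 1/12 s, in which the tool goes at most 41.7 mm and 7.16 degrees, less where a joint would pass 70% of its speed; a pose out of reach is approached as far as the arm can. A call with a gripper value outside its range is refused whole. "grip" is the opening, from 0 (shut) to 1 (fully open), set as the call begins (left out, the last holds). The fingers move at their own pace and stop on an object; "squeeze" is the grip in N (left out, the last holds). Time passes only in rows, so rows that repeat a pose let the fingers close. It gives the time, the measured TCP pose, the force, the opening and the grip force at its end, in the units of the state.
- r.read_state(): the state, without advancing time (a new reading comes with each control period).
- r.camera(name): name is "scene" or "side" or "wrist"; returns the picture (400x640x3 uint8, red, green, blue); there is no depth.
- r.camera_model(name): a dict with "fx", "fy", "cx", "cy" (pixels), "T" (4x4, takes a point from camera to world coordinates). Camera axes: x right, y up, looking along -z (the intrinsics and any distortion apply to the point x, -y, -z); pixel columns grow to the right and rows downward; lengths in m; the calibration is good to about 2 mm. A picture is of the moment at which its call begins: read the wrist's pose just before it. camera_model takes no time and is no camera call; for the wrist camera it gives the pose at the moment of the call.
- r.close_job(): hands the job in; it is judged then, once.
Trained networks look in the newest picture that a camera, given by its name, has taken for a name from the list of things; names that differ only in an ending like _2 or _b are one class to them, and where a whole thing is asked for, a point or a joint stands for the part that bears it (a point fixed in the world has none). Each returns a list of dicts, best first, with "conf" (0 to 1); they miss things now and then, are a little off and sometimes report something else, mostly with a low value. They report only what shows in the picture. A call takes as long as a camera call.
- r.look_for(label, camera): "at" ([x, y, z] in m, in the coordinates of the camera as it stood for that picture, good to about 4 mm: the middle of the surface that is visible of it).
- r.spot_point(label, camera): "at" ([x, y, z] in m, in the coordinates of the camera as it stood for that picture, good to about 4 mm: a listed point, or the origin of a listed thing).
The state is a dict: "time": time; "joint_positions": joint angles; "joint_vel": joint speeds; "joint_torque": joint torques, N m; "ee_pos": TCP position; "eef_rot": TCP orientation; "ft_force": force on the tool from outside, world axes, zero at the start; "torque": the same for the moment, N m; "width": finger opening in m; "grip_force": force on a finger pad.
Only numpy, scipy, OpenCV 4.12 (cv2) and the standard library are available. Lean on these libraries where they do the work, as an engineer would, in place of code of your own. Each camera call takes 0.05 s, during which the arm holds its last target. There are 200 camera calls.

## Working session

There is one attempt and no reset: what is moved stays moved. The work goes in short steps, Python scripts to look and compute and a tool call to move; the robot and the scene stay as the last step left them, time stands still between calls to the robot, and variables do not carry over. Pictures are saved under pics/ and viewed, at most 10 in all, crops included, and the job is handed in when it is done.

Besides the shell and the picture viewer there is one more tool, called after "Call:" as name(argument=value, ...) on one line, values as JSON. arm_command: Moves the arm, as the interface text tells. Its arguments: {"type":"object","properties":{"xyz":{"type":"array"},"rot":{"type":"array"},"grip":{"type":"number"},"squeeze":{"type":"number"}},"required":["xyz","rot"]}

```bash
mkdir -p pics
cat > h.py <<'E'
import numpy as np,cv2
from bench import r
def W(cam,p):
    T=np.array(r.camera_model(cam)["T"]);return (T@np.append(p,1))[:3].round(4)
def save(cam,n):
    cv2.imwrite(f"pics/{n}.png",np.array(r.camera(cam))[:,:,::-1])
E
python3 - <<'E'
from h import *
s=r.read_state();print({k:np.round(s[k],3) for k in("time","ee_pos","eef_rot","ft_force","width")})
for c in("scene","side"):
    save(c,c+"0")
    for l in("pad_row","flap_edge","box","yellow_cup","green_cup","teaspoon","clip"):
        for d in r.spot_point(l,c)[:1]: print(c,l,round(d["conf"],2),W(c,d["at"]))
im=[cv2.imread(f"pics/{c}0.png") for c in("scene","side")]
E
```

```text
{'time': np.float64(0.0), 'ee_pos': array([ 0.154, -0.605,  0.222]), 'eef_rot': array([ 0.992,  0.125, -0.   , -0.001]), 'ft_force': array([0.399, 0.476, 0.633]), 'width': np.float64(0.087)}
scene pad_row 0.72 [ 0.4978 -0.0168  0.0595]
scene flap_edge 0.75 [ 0.5328 -0.0018  0.0595]
scene box 0.64 [0.5518 0.0048 0.0031]
scene yellow_cup 0.7 [0.4902 0.2124 0.0026]
scene green_cup 0.76 [ 0.6565 -0.1892  0.0025]
scene teaspoon 0.82 [ 0.3916 -0.0092  0.0068]
scene clip 0.8 [0.6949 0.069  0.0014]
side pad_row 0.58 [ 0.4958 -0.0172  0.0583]
side flap_edge 0.61 [ 0.5304 -0.006   0.0615]
side box 0.58 [ 0.5499  0.0085 -0.0009]
side yellow_cup 0.56 [4.856e-01 2.128e-01 3.000e-04]
side green_cup 0.84 [ 0.6546 -0.1881  0.0028]
side teaspoon 0.78 [ 0.3927 -0.0128 -0.    ]
side clip 0.6 [ 6.962e-01  7.230e-02 -3.000e-04]
```

View pics/scene0.png

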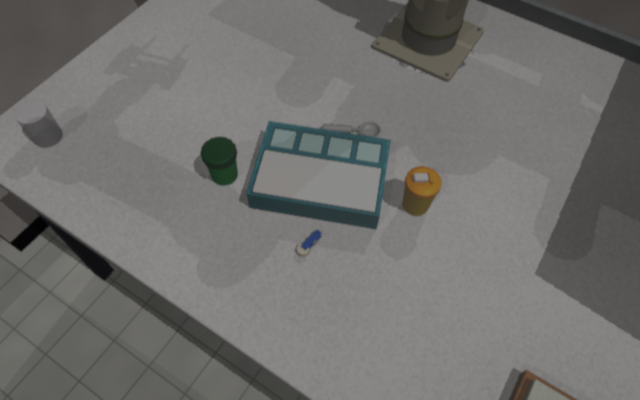

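View pics/side0.png

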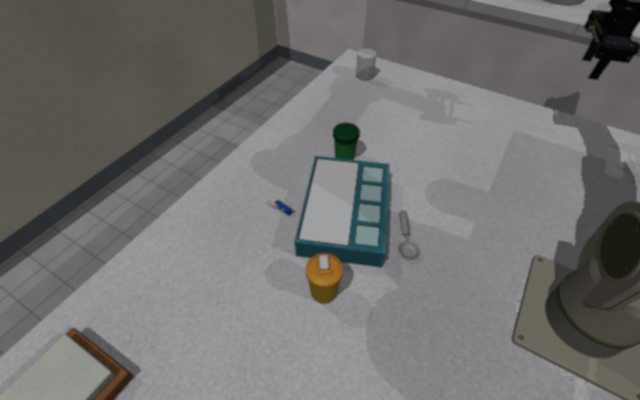

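The scene picture shows the teal box with four pads at about (284,139), (312,144), (340,148) and (369,152). The green cup is at (220,160), the yellow one at (421,190), the spoon at (355,130) and the clip at (310,243). The side picture has pads at (373,174), (371,193), (369,212) and (367,236). Next I'll project these to the pad plane.

Run:
```python
from h import *
px={"scene":[(284,139),(312,144),(340,148),(369,152)],"side":[(373,174),(371,193),(369,212),(367,236)]}
for c in px:
    im=cv2.imread(f"pics/{c}0.png").astype(int);m=r.camera_model(c);T=np.array(m["T"]);print({k:v for k,v in m.items() if k!="T"})
    P=[]
    for u,v in px[c]:
        ref=im[v,u]; mask=np.full((402,642),1,np.uint8); mask[1:-1,1:-1]=0
        g=im.astype(np.uint8).copy(); cv2.floodFill(g,mask,(u,v),0,(22,)*3,(22,)*3,cv2.FLOODFILL_FIXED_RANGE)
        ys,xs=np.where((g==0).all(2)&(im.sum(2)>0)); 
        u2,v2=xs.mean(),ys.mean()
        d=T[:3,:3]@np.array([(u2-m["cx"])/m["fx"],-(v2-m["cy"])/m["fy"],-1]);o=T[:3,3]
        p=o+d*(0.058-o[2])/d[2];P.append(p);print(c,len(xs),round(u2,1),round(v2,1),p.round(4))
    P=np.array(P);d=P[-1]-P[0];print("mean",P.mean(0).round(4),"yaw",np.degrees(np.arctan2(-d[0],d[1])),np.linalg.norm(d))
```

```text
{'fx': 507.16384589301043, 'fy': 507.16384589301043, 'cx': 319.4940316981293, 'cy': 197.88866116716693}
scene 362 283.0 138.2 [ 0.5323 -0.1068  0.058 ]
scene 383 311.2 142.7 [ 0.5081 -0.0473  0.058 ]
scene 396 339.7 147.3 [0.4837 0.0123 0.058 ]
scene 388 368.2 151.7 [0.4592 0.0711 0.058 ]
mean [ 0.4958 -0.0177  0.058 ] yaw 22.321860556341136 0.19233087553803602
{'fx': 370.0315626945501, 'fy': 370.0315626945501, 'cx': 324.1985825114805, 'cy': 193.44206667899255}
side 223 372.3 173.9 [ 0.5328 -0.1048  0.058 ]
side 277 370.5 192.6 [ 0.5085 -0.0448  0.058 ]
side 330 368.7 213.1 [0.4839 0.0149 0.058 ]
side 369 366.7 235.2 [0.4598 0.0737 0.058 ]
mean [ 0.4963 -0.0152  0.058 ] yaw 22.24449432454404 0.1928804344090653
```

Call:
arm_command(xyz=[[0.01,0.013,0],[0.03,0.04,0],[0.055,0.073,0],[0.08,0.106,0],[0.105,0.139,0],[0.13,0.172,0],[0.155,0.205,0],[0.18,0.238,0],[0.205,0.271,0],[0.23,0.304,0],[0.255,0.337,0],[0.28,0.37,0],[0.305,0.403,-0.02],[0.33,0.436,-0.04],[0.355,0.47,-0.07],[0.368,0.487,-0.1],[0.375,0.496,-0.12],[0.378,0.5,-0.133],[0.378,0.5,-0.143],[0.378,0.5,-0.143]], rot=[[0,0,0],[0,0,0.01],[0,0,0.02],[0,0,0.03],[0,0,0.04],[0,0,0.05],[0,0,0.06],[0,0,0.07],[0,0,0.08],[0,0,0.09],[0,0,0.1],[0,0,0.11],[0,0,0.12],[0,0,0.13],[0,0,0.138],[0,0,0.138],[0,0,0.138],[0,0,0.138],[0,0,0.138],[0,0,0.138]], grip=0)

```text
time: 2.47
ee_pos: [0.5312, -0.1064, 0.078]
eef_rot: [0.981, 0.193, -0.001, -0.0]
ft_force: [-0.1, -0.9, 0.1]
width: 0.0006
grip_force: 0.0
```

Call:
arm_command(xyz=[[0,0,-0.008],[0,0,-0.014],[0,0,-0.018],[0,0,-0.018],[0,0,-0.018]], rot=[[0,0,0],[0,0,0],[0,0,0],[0,0,0],[0,0,0]])

```text
time: 2.88
ee_pos: [0.5325, -0.1061, 0.0619]
eef_rot: [0.981, 0.192, 0.0, 0.0]
ft_force: [-0.2, 0.2, -0.5]
width: 0.0004
grip_force: 0.0
```

Run:
```python
from h import *
s=r.read_state();print({k:np.round(s[k],4) for k in("time","ee_pos","eef_rot","ft_force","width")})
save("wrist","w1");save("side","s1")
a=cv2.imread("pics/w1.png");b=cv2.imread("pics/s1.png")[110:310,240:480]
b=cv2.resize(b,(480,400));cv2.imwrite("pics/c1.png",np.hstack([cv2.resize(a,(320,200)),b[:200,:]]) if 0 else np.hstack([cv2.resize(cv2.copyMakeBorder(a,0,400,0,0,0),(320,400)),b]))
```

```text
{'time': np.float64(2.8833), 'ee_pos': array([ 0.5325, -0.1061,  0.0619]), 'eef_rot': array([9.813e-01, 1.923e-01, 1.000e-04, 2.000e-04]), 'ft_force': array([-0.2493,  0.2434, -0.45  ]), 'width': np.float64(0.0004)}
```

View pics/c1.png

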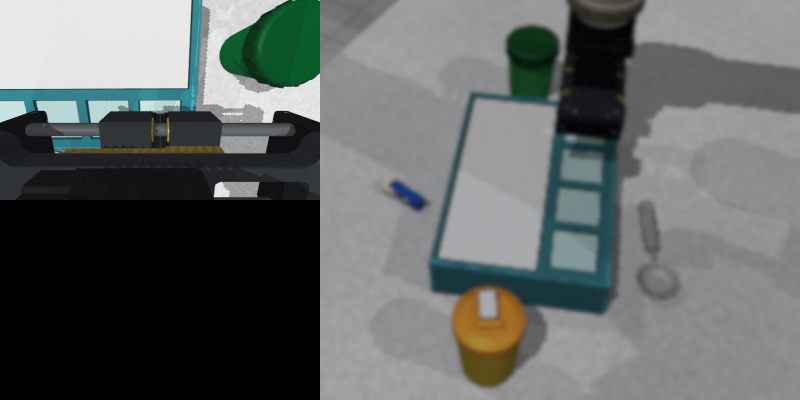

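The wrist view shows the shut fingers (about (160,130) in the crop) over the end pad beside the green cup. Nothing has been disturbed. Next I feel downwards, 1–2 mm at a time.

Call:
arm_command(xyz=[[0,0,-0.001],[0,0,-0.002],[0,0,-0.003],[0,0,-0.003],[0,0,-0.003]], rot=[[0,0,0],[0,0,0],[0,0,0],[0,0,0],[0,0,0]])

```text
time: 3.4
ee_pos: [0.5325, -0.1056, 0.0585]
eef_rot: [0.981, 0.193, -0.0, 0.0]
ft_force: [-0.3, 0.4, -0.0]
width: 0.0006
grip_force: 0.1
```

Call:
arm_command(xyz=[[0,0,-0.0005],[0,0,-0.001],[0,0,-0.001],[0,0,-0.001]], rot=[[0,0,0],[0,0,0],[0,0,0],[0,0,0]])

```text
time: 3.73
ee_pos: [0.5326, -0.1056, 0.0585]
eef_rot: [0.981, 0.193, -0.0, 0.0]
ft_force: [-4.1, 0.1, 10.8]
width: 0.0003
grip_force: 5.6
```

```bash
python3 -c "
from h import *
print(np.array(r.camera_model('wrist')['T']).round(3))"
```

```text
[[ 0.378  0.897  0.228  0.595]
 [-0.926  0.367  0.092 -0.08 ]
 [-0.002 -0.246  0.969  0.221]
 [ 0.     0.     0.     1.   ]]
```

Pad 1 is rigid: 10.8 N with no travel. I move to pad 2.

Call:
arm_command(xyz=[[0,0,0.005],[0,0,0.012],[-0.006,0.015,0.012],[-0.014,0.035,0.012],[-0.021,0.052,0.012],[-0.0243,0.06,0.012],[-0.0243,0.06,0.01],[-0.0243,0.06,0.006],[-0.0243,0.06,0.003],[-0.0243,0.06,0.002],[-0.0243,0.06,0.001],[-0.0243,0.06,0.0005],[-0.0243,0.06,0],[-0.0243,0.06,0],[-0.0243,0.06,0]], rot=[[0,0,0],[0,0,0],[0,0,0],[0,0,0],[0,0,0],[0,0,0],[0,0,0],[0,0,0],[0,0,0],[0,0,0],[0,0,0],[0,0,0],[0,0,0],[0,0,0],[0,0,0]])

```text
time: 4.98
ee_pos: [0.5082, -0.0466, 0.0584]
eef_rot: [0.981, 0.192, -0.0, 0.0]
ft_force: [-8.4, -1.1, 15.1]
width: 0.0004
grip_force: 7.6
```

Pad 2 is rigid too (15 N, no travel). Next is pad 3, pressed a touch less.

Call:
arm_command(xyz=[[0,0,0.005],[0,0,0.012],[-0.006,0.015,0.012],[-0.014,0.035,0.012],[-0.021,0.052,0.012],[-0.0243,0.06,0.012],[-0.0243,0.06,0.01],[-0.0243,0.06,0.006],[-0.0243,0.06,0.003],[-0.0243,0.06,0.002],[-0.0243,0.06,0.001],[-0.0243,0.06,0.0005],[-0.0243,0.06,0],[-0.0243,0.06,0],[-0.0243,0.06,0]], rot=[[0,0,0],[0,0,0],[0,0,0],[0,0,0],[0,0,0],[0,0,0],[0,0,0],[0,0,0],[0,0,0],[0,0,0],[0,0,0],[0,0,0],[0,0,0],[0,0,0],[0,0,0]])

```text
time: 6.23
ee_pos: [0.4841, 0.0143, 0.0577]
eef_rot: [0.981, 0.193, 0.0, 0.0]
ft_force: [-0.5, 0.0, 0.9]
width: 0.0005
grip_force: 0.6
```

Call:
arm_command(xyz=[[0,0,-0.0005],[0,0,-0.001],[0,0,-0.0015],[0,0,-0.0015],[0,0,-0.0015]], rot=[[0,0,0],[0,0,0],[0,0,0],[0,0,0],[0,0,0]])

```text
time: 6.65
ee_pos: [0.4841, 0.0143, 0.0562]
eef_rot: [0.981, 0.193, 0.0, 0.0]
ft_force: [-0.1, -1.9, 1.5]
width: 0.0005
grip_force: 1.2
```

Pad 3 gives: it follows the finger down at about 1.5 N. I press about 3.5 mm more (to about 5.5 mm) and hold.

Call:
arm_command(xyz=[[0,0,-0.001],[0,0,-0.002],[0,0,-0.003],[0,0,-0.0035],[0,0,-0.0035],[0,0,-0.0035],[0,0,-0.0035],[0,0,-0.0035],[0,0,-0.0035],[0,0,-0.0035],[0,0,-0.0035],[0,0,-0.0035]], rot=[[0,0,0],[0,0,0],[0,0,0],[0,0,0],[0,0,0],[0,0,0],[0,0,0],[0,0,0],[0,0,0],[0,0,0],[0,0,0],[0,0,0]])

```text
time: 7.65
ee_pos: [0.4841, 0.0144, 0.0526]
eef_rot: [0.981, 0.193, 0.0, 0.0]
ft_force: [2.5, -1.8, 4.5]
width: 0.0007
grip_force: 1.9
```

Run:
```python
from h import *
s=r.read_state();print({k:np.round(s[k],4) for k in("time","ee_pos","ft_force")})
save("side","s2")
cv2.imwrite("pics/s2c.png",cv2.resize(cv2.imread("pics/s2.png")[110:310,240:480],(600,500)))
```

```text
{'time': np.float64(7.65), 'ee_pos': array([0.4841, 0.0144, 0.0526]), 'ft_force': array([ 2.518 , -1.7929,  4.535 ])}
```

View pics/s2c.png

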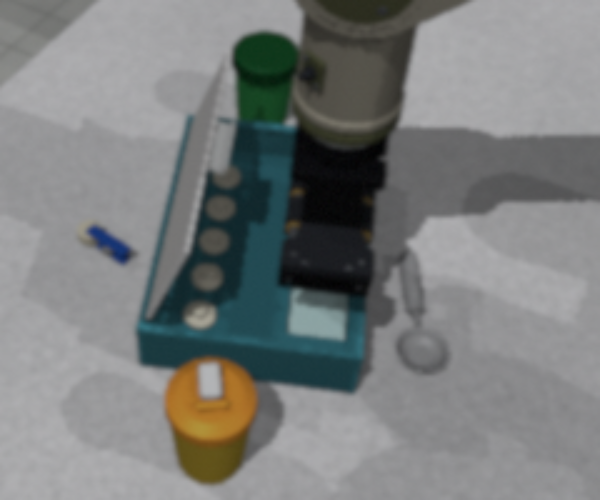

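The flap (white edge from (150,315) to (225,60)) stands open, and the cups, spoon and clip are in place. I retract up and away from the flap.

Call:
arm_command(xyz=[[0,0,0.003],[0,0,0.008],[0,0,0.014],[-0.004,-0.002,0.022],[-0.01,-0.004,0.032],[-0.018,-0.007,0.045],[-0.026,-0.01,0.06],[-0.034,-0.013,0.075],[-0.042,-0.016,0.09],[-0.046,-0.018,0.105],[-0.046,-0.018,0.115],[-0.046,-0.018,0.12],[-0.046,-0.018,0.12],[-0.046,-0.018,0.12],[-0.046,-0.018,0.12]], rot=[[0,0,0],[0,0,0],[0,0,0],[0,0,0],[0,0,0],[0,0,0],[0,0,0],[0,0,0],[0,0,0],[0,0,0],[0,0,0],[0,0,0],[0,0,0],[0,0,0],[0,0,0]])

```text
time: 8.95
ee_pos: [0.4376, -0.0034, 0.1717]
eef_rot: [0.981, 0.193, -0.001, -0.0]
ft_force: [0.2, 0.2, 0.6]
width: 0.0003
grip_force: 0.0
```

Run:
```python
from h import *
s=r.read_state();print({k:np.round(s[k],4) for k in("time","ee_pos","ft_force")})
save("side","s3")
cv2.imwrite("pics/s3c.png",cv2.resize(cv2.imread("pics/s3.png")[110:310,240:480],(600,500)))
for c in("scene","side"):
    if c=="scene": r.camera(c)
    for l in("flap_edge","yellow_cup","green_cup","teaspoon","clip"):
        for d in r.spot_point(l,c)[:1]: print(c,l,round(d["conf"],2),W(c,d["at"]))
```

```text
{'time': np.float64(8.95), 'ee_pos': array([ 0.4376, -0.0034,  0.1717]), 'ft_force': array([0.1802, 0.2185, 0.6464])}
scene flap_edge 0.66 [0.6093 0.0335 0.1689]
scene yellow_cup 0.92 [0.491  0.2105 0.0035]
scene green_cup 0.83 [ 0.6537 -0.1905  0.0011]
scene teaspoon 0.85 [ 0.3887 -0.0117  0.0079]
scene clip 0.59 [0.6922 0.0708 0.001 ]
side flap_edge 0.59 [0.6084 0.0267 0.1685]
side yellow_cup 0.55 [0.4865 0.2099 0.0005]
side green_cup 0.91 [ 0.6574 -0.1862  0.0012]
side teaspoon 0.89 [ 0.3939 -0.0079  0.002 ]
side clip 0.66 [0.6933 0.0732 0.0008]
```

View pics/s3c.png

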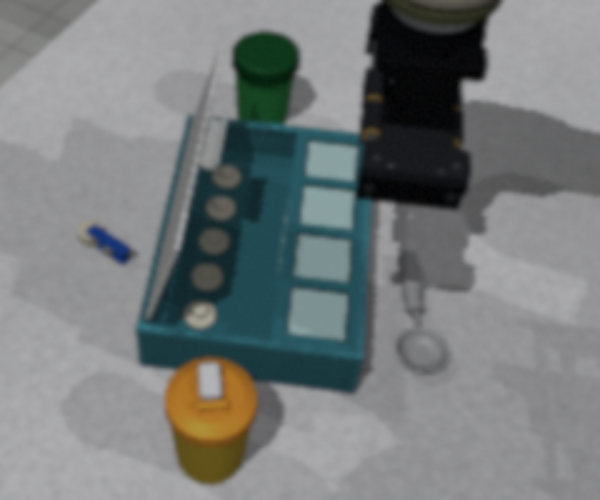

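The flap stands fully open (edge at z ≈ 0.169 m), all four pads are up, nothing else has moved, and the hand is clear.

```bash
python3 -c "
from bench import r
print(r.close_job())"
```

```text
the job is handed in; nothing more can be done
None
```

The job is handed in: the third pad from the green-cup end was the catch, pressing it released the flap, which stands fully open, the pad came back up, and the cups, spoon and clip are where they were.

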